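# Set the lamp, then hold the mop brush level for inspection

### The job

Slide the lamp's dimmer grip along its track until it is level with the small pointer beside the track. Then draw the round mop brush (not the flat scraper) out of the slanted stand and hold it level, with its bristles over the middle of the white palette and raised at least 15 cm above the table, so that it can be looked over. Finish while still holding it there, and leave the scraper, the paint jar and the plaster flower where they are.

Things in the scene. Friction and masses are not known exactly. Their poses are not given: they have to be found in the camera images.
- dimmer (a joint): Travel of the dimmer grip along its track, 0 to 0.12 m, growing towards the track body's +y. It stays where it is left (sliding friction about 1.5 N). At value j the grip's centre is at y = -0.06 + j in the frame of dimmer_base.
- dimmer_top (a point): Centre of the top face of the dimmer grip, a black upright block 28 mm (track x) by 20 mm (track y, the sliding direction) by 40 mm tall; this point is 54.5 mm above the table. Axes as dimmer_base.
- dimmer_base: White dimmer track lying on the table, fixed: 40 mm (x) by 170 mm (y) by 14 mm high, origin at the centre of its underside. The grip slides along its y axis. It is turned about the vertical by up to 0.25 rad.
- pointer: Small black lug, 16 mm (x) by 6 mm (y) by 12 mm high, fixed on the table right beside the track's +x (far) edge; origin at the centre of its underside, axes as dimmer_base. The grip is on setting when grip centre and pointer have the same position along the track's y.
- holder: Fixed light-wood stand, foot 130 (x) by 170 mm (y), origin under its centre, yaw up to 0.3 rad. A slanted block (60 mm along the sockets, 45 thick, 150 wide) has two round sockets, 18 mm wide, 50 deep, at y = -45 and +45 mm, rising at 45 degrees towards the stand's +x (away from the robot). Mouths at x = 12, z = 72 mm.
- brush: Round loose mop brush, handle down in either socket, leaning at about 45 degrees. About 60 g (+-35%), 195 mm long, balance point about 100 mm from the foot: round dark-wood handle 16 mm thick, 0 to 126 mm; steel ferrule 21 mm thick to 150 mm; round rigid bristle tuft to 31 mm thick. Origin: foot end of the handle; z axis along it to the bristles. 50 mm is in the socket, 75 mm of bare handle shows.
- brush_head (a point): Middle of the bristle tuft, on the brush axis, 172 mm from the foot end.
- palette: Flat white plastic paint palette with shallow wells, fixed on the table: oval, 170 mm (x) by 126 mm (y) by 10 mm high (13 mm at the ribs). Origin at the centre of its underside.
- scraper: Bystander: scraper standing in the other socket, the same 16 mm dark-wood handle but with a flat steel blade 40 mm wide and 3 mm thick instead of bristles, 192 mm long. Origin at the foot end of the handle, z axis along it. Leave it in the stand.
- jar: Bystander: loose closed white paint jar, 56 mm wide, 60 mm tall, origin at the centre of its underside.
- flower: Bystander: loose plaster flower in a paper cup, 88 mm wide, 56 mm tall, origin at the centre of its underside.
There are look-alikes about, which are no part of the job. There is more than one size of the palette; the one meant has the size given above.

How it is judged (in metres and radians):
On the way, in this order (a step that is already met when the one before it is completed fails the run):
1. the dimmer grip stands level with the pointer (within 6 mm) (y of dimmer_top in the frame of pointer between -0.006 and 0.006 m), for 0.2 s.
2. the brush has been drawn clear of the stand: raised and not touching it (distance of brush from where it was at the start of the episode above 0.06 m and height (world z) of brush above 0.07 m and contact force between brush and holder below 0.05 N and contact force between brush and the fingers above 0.5 N), for 0.2 s.
At the end, for the whole second after the job is handed in: Grip within 6 mm of the pointer along the track; brush held still in the fingers touching nothing else, within 12 degrees of level, bristle middle at least 145 mm above the table (foot end 120 mm) and within 50 mm horizontally of the palette's centre (all of step 1 and angle between brush's own z axis and vertical between 1.36 and 1.78 rad and height (world z) of brush_head above 0.145 m and height (world z) of brush above 0.12 m and horizontal distance between brush_head and palette below 0.05 m and contact force between brush and the fingers above 0.5 N and contact force between brush and holder below 0.05 N and contact force between brush and scraper below 0.05 N and contact force between brush and palette below 0.05 N and contact force between brush and jar below 0.05 N and contact force between brush and flower below 0.05 N and contact force between brush and dimmer_base below 0.05 N and linear speed of brush below 0.03 m/s and angular speed of brush below 0.3 rad/s); the arm keeps its last pose, push and grip.
It fails at once if the scraper is displaced by more than 25 mm (distance of scraper from where it was at the start of the episode above 0.025 m).
It fails at once if the jar is displaced by more than 25 mm (distance of jar from where it was at the start of the episode above 0.025 m).
It fails at once if the flower is displaced by more than 25 mm (distance of flower from where it was at the start of the episode above 0.025 m).
It also fails if it takes over 50 s, if anything falls off the work surface, if the arm or the gripper's body presses on something with over 40 N, if the wrist force passes 120 N, or if a joint passes its speed limit or range.

### The arm

A 6-joint arm with a two-finger parallel gripper is mounted at the origin on the work surface. World frame = base frame: x ahead of the robot, y to its left, z up, the work surface at z = 0. Lengths are in m, angles in degrees, forces in N, time in s.
With the tool pointing down it reaches from about 0.4 to 0.825 m from the base axis. Payload 7 kg.
Tool frame: the origin (TCP) lies midway between the tips of the shut fingers; the grasp point (between the pads) lies 19 mm behind it; z points along the fingers, y is the line along which they close (so a half turn about z gives the same grasp; the last joint's range is limited). The gripper opens to 88 mm and grips with 3 to 60 N. Pads are 19 mm wide; open, the fingers measure 130 mm over their backs; the gripper's body (78 mm by 193 mm) begins 47 mm behind the grasp point.
Start: joints at [-56.316, 20.546, 0.682, 0, -70.136, -16.507], TCP at [0.199, -0.645, 0.227] pointing down, gripper open.
Joint ranges: [-176.03, 176.03], [-82.01, 121.73], [-58.28, 71.71], [-173.87, 95.51], [-174.79, -0.11], [-173.66, 173.66]. Speed limits (degrees/s): [136.94, 136.94, 172.46, 180, 180, 180].

### API

Orientations are given as [roll, pitch, yaw] about the fixed x, y, z axes, in that order (R = Rz(yaw) Ry(pitch) Rx(roll)).
In Python, from plant import r gives the robot as it stands.
- The arm moves only by the tool drive_tool, never from a script. Its argument "commands" is a list of rows, each an object of numbers: "hand": the closure, from 0 (fully open) to 1 (shut); "tx", "ty", "tz": the shift along the world's x, y, z scaled (see below); "turn": the turn about the world's z scaled (see below). A call has 1 to 10 rows; each row is the pose to reach, as a shift and turn from the pose commanded when the call began; what a row does not reach only later rows make up. The controller multiplies each number of a shift by 0.6 m and each number of a turn by 90 degrees. A row lasts 1/10 s, in which the tool goes at most 50 mm and 8.59 degrees, less where a joint would pass 70% of its speed; a pose out of reach is approached as far as the arm can. A call with a number of a shift or a turn outside -1 to 1 is refused whole. A call with a gripper value outside its range is refused whole. The fingers move at their own pace and stop on an object; "grip_force" is the grip in N (left out, the last holds). Time passes only in rows, so rows that repeat a pose let the fingers close. It gives the time, the measured TCP pose, the force, the opening and the grip force at its end, in the units of the state.
- r.get_state(): the state, without advancing time (a new reading comes with each control period).
- r.capture(name): name is "side" or "top"; returns a dict with "frame" (420x560x3 uint8, red, green, blue), "fx", "fy", "cx", "cy" (pixels), "D" ([k1, k2, p1, p2, k3] as OpenCV has them; the pictures are not rectified), "world_from_camera" (4x4, takes a point from camera to world coordinates). Camera axes: x right, y down, z forward; pixel columns grow to the right and rows downward; lengths in m; the calibration is good to about 2 mm. A picture is of the moment at which its call begins. There is no depth.
- r.close_job(): hands the job in; it is judged then, once.
Trained networks look in the newest picture that a camera, given by its name, has taken for a name from the list of things; names that differ only in an ending like _2 or _b are one class to them, and where a whole thing is asked for, a point or a joint stands for the part that bears it (a point fixed in the world has none). Each returns a list of dicts, best first, with "score" (0 to 1); they miss things now and then, are a little off and sometimes report something else, mostly with a low value. They report only what shows in the picture. A call takes as long as a camera call. They do not tell look-alikes from the thing itself.
- r.trace(label, camera): "pixels" (420x560 bool, what is visible of it) and "extent" ([left, top, right, bottom] in pixels, round what is visible of it).
The state is a dict: "time_s": time; "joints": joint angles; "qd": joint speeds; "joint_torque": joint torques, N m; "tcp_pos": TCP position; "eef_rot": TCP orientation; "contact_force": force on the tool from outside, world axes, zero at the start; "moment": the same for the moment, N m; "gripper_width": finger opening in m; "gripper_force": force on a finger pad.
Only numpy, scipy, OpenCV 4.12 (cv2) and the standard library are available. Lean on these libraries where they do the work, as an engineer would, in place of code of your own. Each camera call takes 0.05 s, during which the arm holds its last target. There are 200 camera calls.

## Working session

There is one attempt and no reset: what is moved stays moved. The work goes in short steps, Python scripts to look and compute and a tool call to move; the robot and the scene stay as the last step left them, time stands still between calls to the robot, and variables do not carry over. Pictures are saved under pics/ and viewed, at most 10 in all, crops included, and the job is handed in when it is done.

Besides the shell and the picture viewer there is one more tool, called after "Call:" as name([rows], argument=value, ...), one row to a line, values as JSON. drive_tool: Moves the arm, as the interface text tells. Its arguments: {"type":"object","properties":{"commands":{"type":"array"},"grip_force":{"type":"number"}},"required":["commands"]}

```bash
mkdir -p pics; ls; cat > h.py <<'E'
import numpy as np, cv2
from plant import r
def cap(n):
    return r.capture(n)
def ray(c,uv):
    K=np.array([[c['fx'],0,c['cx']],[0,c['fy'],c['cy']],[0,0,1.]])
    p=cv2.undistortPoints(np.array(uv,float).reshape(-1,1,2),K,np.array(c['D'],float)).reshape(-1,2)
    T=np.array(c['world_from_camera'])
    d=np.c_[p,np.ones(len(p))]@T[:3,:3].T
    return T[:3,3],d
def onz(c,uv,z):
    o,d=ray(c,uv); s=(z-o[2])/d[:,2]; return o+s[:,None]*d
def proj(c,P):
    K=np.array([[c['fx'],0,c['cx']],[0,c['fy'],c['cy']],[0,0,1.]])
    T=np.linalg.inv(np.array(c['world_from_camera']))
    return cv2.projectPoints(np.array(P,float).reshape(-1,3),cv2.Rodrigues(T[:3,:3])[0],T[:3,3],K,np.array(c['D'],float))[0].reshape(-1,2)
E
python3 - <<'E'
from h import *
ims=[]
for n in ('top','side'):
    c=cap(n); cv2.imwrite(f'pics/{n}0.png',c['frame'][...,::-1]); print(n,np.round(c['world_from_camera'],3).tolist(),c['fx'])
    for l in ('dimmer_top','dimmer_base','pointer','holder','brush','palette','scraper','jar','flower'):
        for d in r.trace(l,n): 
            m=d['pixels']; v,u=np.nonzero(m); ctr=(u.mean(),v.mean()) if len(u) else (0,0)
            print(l,round(d['score'],2),np.round(d['extent']).tolist(),len(u),np.round(ctr,1), np.round(onz(c,[ctr],0.0)[0],3))
print(r.get_state())
E
```

```text
pics
top [[0.014, -0.999, 0.033, 0.487], [-1.0, -0.015, -0.008, -0.015], [0.009, -0.033, -0.999, 1.113], [0.0, 0.0, 0.0, 1.0]] 393.38580652198715
dimmer_top 0.43 [381.0, 222.0, 390.0, 234.0] 86 [387.5 226.6] [ 0.484 -0.333  0.   ]
dimmer_top 0.27 [260.0, 255.0, 278.0, 276.0] 320 [270.  264.4] [ 0.373 -0.002  0.   ]
dimmer_base 0.8 [342.0, 215.0, 402.0, 233.0] 864 [372.6 225.3] [ 0.487 -0.291  0.   ]
holder 0.61 [153.0, 185.0, 220.0, 227.0] 2568 [187.4 208.2] [0.528 0.233 0.   ]
brush 0.95 [148.0, 155.0, 171.0, 204.0] 413 [157.6 174.7] [0.621 0.318 0.   ]
palette 0.94 [197.0, 99.0, 230.0, 141.0] 1177 [213.2 119. ] [0.782 0.165 0.   ]
palette 0.81 [313.0, 251.0, 377.0, 338.0] 4692 [345.9 294.6] [ 0.292 -0.217  0.   ]
palette 0.71 [341.0, 216.0, 402.0, 236.0] 861 [373.3 225.1] [ 0.488 -0.293  0.   ]
palette 0.67 [258.0, 139.0, 304.0, 201.0] 2223 [280.1 168.3] [ 0.645 -0.027  0.   ]
scraper 0.97 [185.0, 154.0, 202.0, 203.0] 407 [193.9 172.3] [0.63  0.217 0.   ]
jar 0.71 [261.0, 254.0, 280.0, 277.0] 342 [270.3 264.8] [ 0.372 -0.003  0.   ]
flower 0.97 [362.0, 123.0, 393.0, 154.0] 810 [376
[... 1053 characters left out ...]
.326  0.   ]
{'time_s': 1.0, 'joints': array([-5.63156011e+01,  2.05452320e+01,  6.82096183e-01,  2.00799360e-03,
       -7.01370755e+01, -1.65089906e+01]), 'qd': array([-0.01258896, -0.05701394,  0.00265842, -0.01002993,  0.04178907,
        0.01823058]), 'joint_torque': array([-7.56471331e-05, -5.82386756e+01,  2.93306726e+01,  7.00248510e+00,
        1.23993188e-02, -2.81009648e-05]), 'tcp_pos': array([ 0.19931251, -0.64487903,  0.22658135]), 'eef_rot': array([-1.79999666e+02, -1.87072984e-03, -1.62823909e+02]), 'contact_force': array([-0.24522726,  0.71983843, -0.09138943]), 'moment': array([0.02166528, 0.0338796 , 0.01017388]), 'gripper_force': 0.0, 'gripper_width': 0.08777899231215996}
```

```bash
python3 - <<'E'
import cv2,numpy as np
t=cv2.imread('pics/top0.png'); s=cv2.imread('pics/side0.png')
a=cv2.resize(t[80:350,130:430],(600,540),interpolation=3)
cv2.imwrite('pics/a.png',cv2.resize(t[90:315,130:430],(800,600),interpolation=cv2.INTER_CUBIC))
b=[cv2.resize(t[200:250,330:410],(640,400)[:2],interpolation=3)[:300],cv2.resize(s[155:230,305:385],(320,300),interpolation=3),cv2.resize(s[220:355,150:285],(320,300),interpolation=3)]
cv2.imwrite('pics/b.png',np.vstack([cv2.resize(t[205:242,335:410],(640,300),interpolation=3),np.hstack(b[1:])]))
E
```

```text
(no output)
```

View pics/a.png

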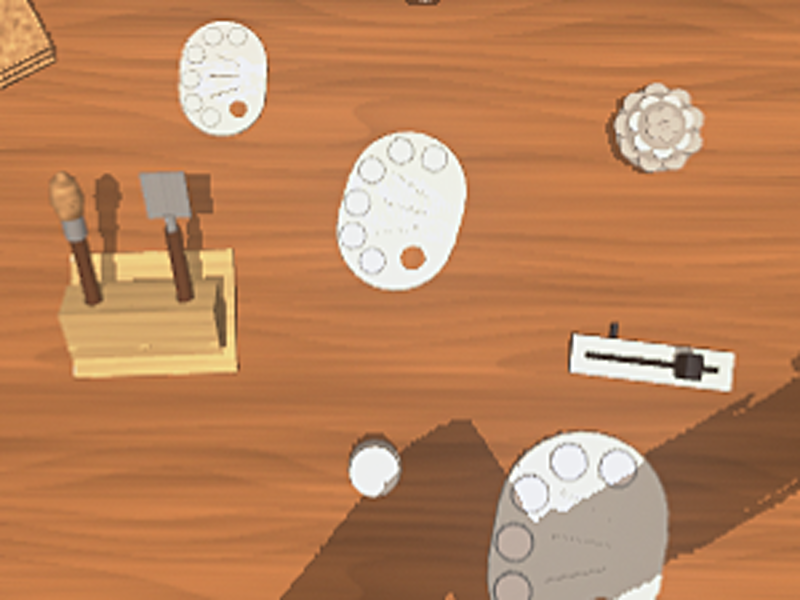

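View pics/b.png

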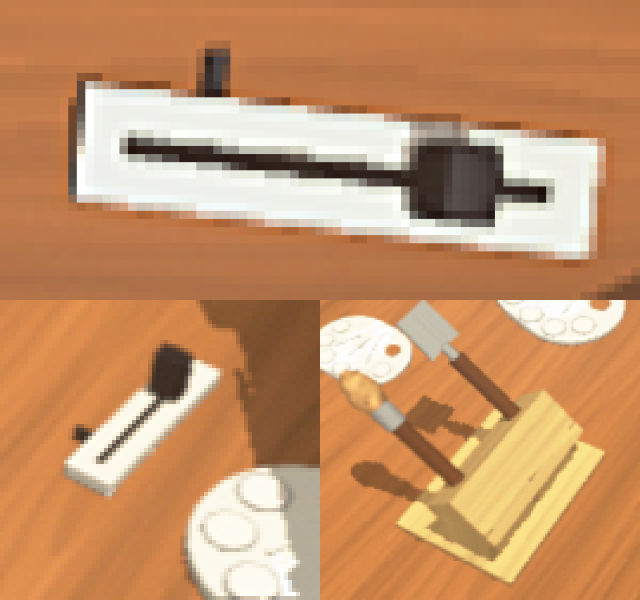

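Top view: palettes at crop (223,78) small, (401,210) middle, (580,520) large. The middle one, about 46x62 px (130x175 mm), fits the given size, and the enlarged crop supports that. The round brush is in the left socket (crop 65,195), with the scraper at its right (165,195). The dimmer grip is at (690,365) and the pointer at (613,330).

```bash
python3 - <<'E'
from h import *
T=cap('top'); S=cap('side')
def bt(p): return [(335+(x+.0)/8.533-.5,205+y/8.108-.5) for x,y in p]
tr=onz(T,bt([(88,80),(604,140),(585,258),(80,200)]),.014)
print('track',np.round(tr,4).tolist(),[round(np.linalg.norm(tr[i]-tr[(i+1)%4]),3) for i in range(4)])
pt=onz(T,bt([(217,70)]),.012)[0]
g=onz(T,bt([(468,182)]),.0545)[0]
ax=(tr[0]-tr[1]+tr[3]-tr[2]);ax/=np.linalg.norm(ax)
print('ptr',pt,'grip',g,'yaw',np.degrees(np.arctan2(-ax[0],ax[1])),'travel',(pt-g)[:2]@ax[:2])
c=tr.mean(0); print('ctr',c,'grip j',(g-c)[:2]@ax[:2]+.06,'ptr x off',(pt-c)[:2]@np.array([ax[1],-ax[0]]))
for n,c in (('top',T),('side',S)):
  for l in ('palette',):
    for d in r.trace(l,n):
      k=cv2.findContours(d['pixels'].astype('uint8'),0,2)[0]; k=max(k,key=len).reshape(-1,2)
      w=onz(c,k,.01); q=cv2.minAreaRect((w[:,:2]*1000).astype('float32')); print(l,n,d['score'],np.round(q[0]),np.round(q[1]),q[2])
# brush/scraper lines: plane intersection
def line(c,l,pick=None):
    d=r.trace(l,c is T and 'top' or 'side')[0]; v,u=np.nonzero(d['pixels']); 
    f=cv2.fitLine(np.c_[u,v].astype('float32'),cv2.DIST_L1,0,.01,.01).ravel(); m=f[2:];e=f[:2]
    t=(np.c_[u,v]-m)@e; return m+e*t.min(),m+e*t.max()
for l in ('brush','scraper'):
    a=line(T,l); b=line(S,l); print(l,a,b)
    oT,dT=ray(T,a); oS,dS=ray(S,b); n1=np.cross(*dT); n2=np.cross(*dS)
    D=np.cross(n1,n2); D/=np.linalg.norm(D); D*=np.sign(D[2])
    P=np.linalg.lstsq(np.array([n1,n2,D]),np.array([n1@oT,n2@oS,D@oT]),rcond=None)[0]
    def ends(o,d): 
        out=[]
        for k in d:
            s=np.linalg.lstsq(np.c_[D,-k],o-P,rcond=None)[0]; out.append(P+s[0]*D)
        return np.array(out)
    print('dir',np.round(D,3),'yaw',np.degrees(np.arctan2(D[1],D[0])),'T',np.round(ends(oT,dT),3).tolist(),'S',np.round(ends(oS,dS),3).tolist())
E
```

```text
track [[0.5164, -0.2095, 0.014], [0.4982, -0.3783, 0.014], [0.4575, -0.3722, 0.014], [0.475, -0.2072, 0.014]] [np.float64(0.17), np.float64(0.041), np.float64(0.166), np.float64(0.041)]
ptr [ 0.52047797 -0.25213891  0.012     ] grip [ 0.48321784 -0.3222076   0.0545    ] yaw -6.098261637302382 travel 0.07363047133619706
ctr [ 0.48675692 -0.29179965  0.014     ] grip j 0.029388150520192953 ptr x off 0.029316908998680325
palette top 0.95 [644. -26.] [128. 167.] 74.83413696289062
palette top 0.82 [778. 164.] [122.  90.] 0.9533299803733826
palette top 0.76 [ 294. -217.] [180. 244.] 81.05643463134766
palette top 0.3 [608. 317.] [138.  34.] 11.60693645477295
palette side 0.95 [778. 166.] [ 93. 123.] 86.58805084228516
palette side 0.9 [641. -26.] [128. 172.] 70.82706451416016
palette side 0.58 [ 307. -210.] [210. 210.] 8.610039710998535
brush (array([151.72056128, 153.79090573]), array([166.07774091, 203.26762168])) (array([159.00000955, 252.99999082]), array([208.49999976, 302.49999772]))
dir [0.722 0.044 0.69 ] yaw 3.4915960114466174 T [[0.65, 0.282, 0.171], [0.538, 0.275, 0.063]] S [[0.648, 0.282, 0.169], [0.541, 0.276, 0.066]]
scraper (array([189.36445514, 153.04330225]), array([200.13734312, 202.18909596])) (array([186.93284844, 224.88229237]), array([230.9988889, 271.0465112]))
dir [0.719 0.048 0.693] yaw 3.800109492132674 T [[0.654, 0.193, 0.172], [0.542, 0.185, 0.064]] S [[0.652, 0.193, 0.17], [0.548, 0.186, 0.07]]
```

Call:
drive_tool([
  {"hand": 0,"tx": 0.473,"ty": 0.538,"tz": -0.15,"turn": -0.259},
  {"hand": 0,"tx": 0.473,"ty": 0.538,"tz": -0.15,"turn": -0.259},
  {"hand": 0,"tx": 0.473,"ty": 0.538,"tz": -0.15,"turn": -0.259},
  {"hand": 0,"tx": 0.473,"ty": 0.538,"tz": -0.15,"turn": -0.259},
  {"hand": 0,"tx": 0.473,"ty": 0.538,"tz": -0.15,"turn": -0.259},
  {"hand": 0,"tx": 0.473,"ty": 0.538,"tz": -0.15,"turn": -0.259},
  {"hand": 0,"tx": 0.473,"ty": 0.538,"tz": -0.15,"turn": -0.259},
  {"hand": 0,"tx": 0.473,"ty": 0.538,"tz": -0.15,"turn": -0.259},
  {"hand": 0,"tx": 0.473,"ty": 0.538,"tz": -0.15,"turn": -0.259},
  {"hand": 0,"tx": 0.473,"ty": 0.538,"tz": -0.15,"turn": -0.259},
], grip_force=15)

```text
time_s: 2.4
tcp_pos: [0.4857, -0.3187, 0.1355]
eef_rot: [180.0, -0.0, 174.1]
contact_force: [-1.0, -0.2, -0.1]
gripper_width: 0.0878
gripper_force: 0.0
```

Call:
drive_tool([
  {"hand": 0,"tz": -0.08},
  {"hand": 0,"tz": -0.13},
  {"hand": 0,"tz": -0.178},
  {"hand": 0,"tz": -0.178},
  {"hand": 1,"tz": -0.178},
  {"hand": 1,"tz": -0.178},
  {"hand": 1,"tz": -0.178},
  {"hand": 1,"tz": -0.178},
  {"hand": 1,"tz": -0.178},
  {"hand": 1,"tz": -0.178},
])

```text
invalid input
```

Call:
drive_tool([
  {"hand": 0,"tx": 0,"ty": 0,"tz": -0.08,"turn": 0},
  {"hand": 0,"tx": 0,"ty": 0,"tz": -0.13,"turn": 0},
  {"hand": 0,"tx": 0,"ty": 0,"tz": -0.178,"turn": 0},
  {"hand": 0,"tx": 0,"ty": 0,"tz": -0.178,"turn": 0},
  {"hand": 1,"tx": 0,"ty": 0,"tz": -0.178,"turn": 0},
  {"hand": 1,"tx": 0,"ty": 0,"tz": -0.178,"turn": 0},
  {"hand": 1,"tx": 0,"ty": 0,"tz": -0.178,"turn": 0},
  {"hand": 1,"tx": 0,"ty": 0,"tz": -0.178,"turn": 0},
  {"hand": 1,"tx": 0,"ty": 0,"tz": -0.178,"turn": 0},
  {"hand": 1,"tx": 0,"ty": 0,"tz": -0.178,"turn": 0},
])

```text
time_s: 3.4
tcp_pos: [0.4833, -0.3221, 0.0302]
eef_rot: [-180.0, 0.0, 173.9]
contact_force: [-0.4, 0.6, 0.1]
gripper_width: 0.0452
gripper_force: 0.0
```

Call:
drive_tool([
  {"hand": 1,"tx": 0,"ty": 0,"tz": 0,"turn": 0},
  {"hand": 1,"tx": 0,"ty": 0,"tz": 0,"turn": 0},
  {"hand": 1,"tx": 0,"ty": 0,"tz": 0,"turn": 0},
  {"hand": 1,"tx": 0,"ty": 0,"tz": 0,"turn": 0},
  {"hand": 1,"tx": 0,"ty": 0,"tz": 0,"turn": 0},
  {"hand": 1,"tx": 0.004,"ty": 0.04,"tz": 0,"turn": 0},
  {"hand": 1,"tx": 0.009,"ty": 0.08,"tz": 0,"turn": 0},
  {"hand": 1,"tx": 0.013,"ty": 0.122,"tz": 0,"turn": 0},
  {"hand": 1,"tx": 0.013,"ty": 0.122,"tz": 0,"turn": 0},
  {"hand": 1,"tx": 0.013,"ty": 0.122,"tz": 0,"turn": 0},
])

```text
time_s: 4.4
tcp_pos: [0.491, -0.2482, 0.0298]
eef_rot: [180.0, -0.0, 173.9]
contact_force: [0.1, 2.2, 0.4]
gripper_width: 0.0199
gripper_force: 15.0
```

Call:
drive_tool([
  {"hand": 0,"tx": 0,"ty": 0,"tz": 0,"turn": 0},
  {"hand": 0,"tx": 0,"ty": 0,"tz": 0,"turn": 0},
  {"hand": 0,"tx": 0,"ty": 0,"tz": 0,"turn": 0},
  {"hand": 0,"tx": 0,"ty": 0,"tz": 0.06,"turn": 0},
  {"hand": 0,"tx": 0,"ty": 0,"tz": 0.14,"turn": 0},
  {"hand": 0,"tx": 0,"ty": 0,"tz": 0.22,"turn": 0},
  {"hand": 0,"tx": 0,"ty": 0.08,"tz": 0.28,"turn": 0.05},
  {"hand": 0,"tx": 0,"ty": 0.16,"tz": 0.33,"turn": 0.107},
  {"hand": 0,"tx": 0,"ty": 0.24,"tz": 0.36,"turn": 0.107},
  {"hand": 0,"tx": 0,"ty": 0.32,"tz": 0.36,"turn": 0.107},
])

```text
time_s: 5.4
tcp_pos: [0.4918, -0.0705, 0.247]
eef_rot: [180.0, 0.3, -176.6]
contact_force: [0.9, 1.3, -0.6]
gripper_width: 0.0869
gripper_force: 0.0
```

```bash
python3 - <<'E'
from h import *
T=cap('top'); S=cap('side'); t=T['frame'][...,::-1]; s=S['frame'][...,::-1]
cv2.imwrite('pics/c.png',np.vstack([cv2.resize(t[205:242,335:410],(640,300),interpolation=3),cv2.resize(s[155:225,300:400],(430,300),interpolation=3).copy() if 0 else cv2.resize(s[160:215,300:400],(640,300),interpolation=3)]))
print(r.get_state()['tcp_pos'],r.get_state()['eef_rot'],r.get_state()['gripper_width'])
E
```

```text
[ 0.4917169  -0.06711692  0.24594615] [ 179.93462769    0.21393232 -176.24362345] 0.08740458520843984
```

View pics/c.png

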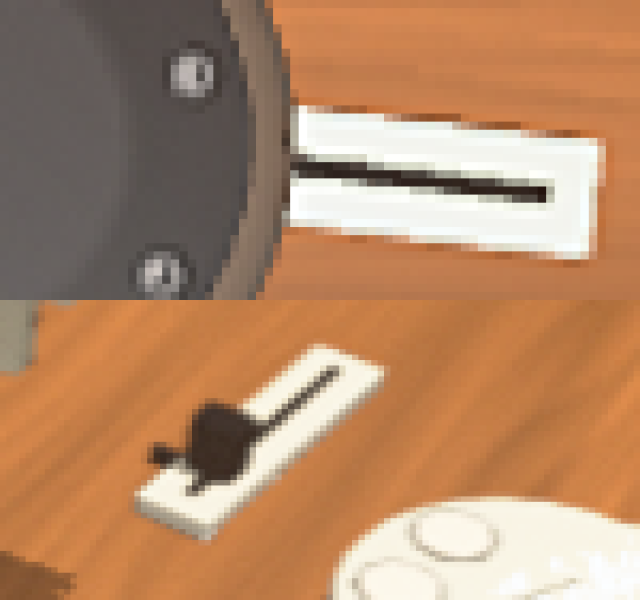

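Call:
drive_tool([
  {"hand": 0,"tx": 0.127,"ty": 0.557,"tz": 0,"turn": 0},
  {"hand": 0,"tx": 0.127,"ty": 0.557,"tz": 0,"turn": 0},
  {"hand": 0,"tx": 0.127,"ty": 0.557,"tz": 0,"turn": 0},
  {"hand": 0,"tx": 0.127,"ty": 0.557,"tz": 0,"turn": 0},
  {"hand": 0,"tx": 0.127,"ty": 0.557,"tz": 0,"turn": 0},
  {"hand": 0,"tx": 0.127,"ty": 0.557,"tz": 0,"turn": 0},
  {"hand": 0,"tx": 0.127,"ty": 0.557,"tz": 0,"turn": 0},
  {"hand": 0,"tx": 0.127,"ty": 0.557,"tz": 0,"turn": 0},
  {"hand": 0,"tx": 0.127,"ty": 0.557,"tz": 0,"turn": 0},
  {"hand": 0,"tx": 0.127,"ty": 0.557,"tz": 0,"turn": 0},
])

```text
time_s: 6.5
tcp_pos: [0.5671, 0.2618, 0.2439]
eef_rot: [-180.0, -0.0, -176.6]
contact_force: [-1.2, -0.5, 0.3]
gripper_width: 0.088
gripper_force: 0.0
```

```bash
python3 - <<'E'
from h import *
T=cap('top'); S=cap('side'); t=T['frame'][...,::-1]; s=S['frame'][...,::-1]
cv2.imwrite('pics/d.png',np.vstack([cv2.resize(t[205:242,335:410],(640,300),interpolation=3),cv2.resize(s[200:340,130:430],(640,300),interpolation=3)]))
st=r.get_state();print(st['tcp_pos'],st['eef_rot'],st['gripper_width'])
E
```

```text
[0.56720115 0.26157893 0.24447228] [ 1.79992964e+02  1.16067674e-02 -1.76581796e+02] 0.08756491488039565
```

View pics/d.png

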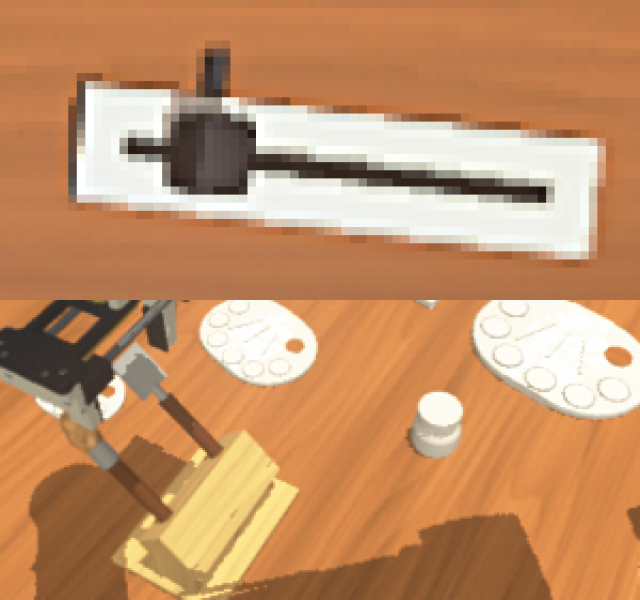

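Call:
drive_tool([
  {"hand": 0,"tx": 0,"ty": 0.026,"tz": 0,"turn": 0},
  {"hand": 0,"tx": 0,"ty": 0.026,"tz": -0.07,"turn": 0},
  {"hand": 0,"tx": 0,"ty": 0.026,"tz": -0.14,"turn": 0},
  {"hand": 0,"tx": 0,"ty": 0.026,"tz": -0.18,"turn": 0},
  {"hand": 0,"tx": 0,"ty": 0.026,"tz": -0.21,"turn": 0},
  {"hand": 0,"tx": 0,"ty": 0.026,"tz": -0.24,"turn": 0},
  {"hand": 0,"tx": 0,"ty": 0.026,"tz": -0.25,"turn": 0},
  {"hand": 0,"tx": 0,"ty": 0.026,"tz": -0.25,"turn": 0},
])

```text
time_s: 7.4
tcp_pos: [0.5669, 0.2782, 0.0937]
eef_rot: [-180.0, -0.1, -176.5]
contact_force: [0.3, 0.4, 0.0]
gripper_width: 0.0874
gripper_force: 0.0
```

```bash
python3 - <<'E'
from h import *
S=cap('side'); s=S['frame'][...,::-1]
cv2.imwrite('pics/e.png',cv2.resize(s[210:330,130:290],(800,600),interpolation=3))
st=r.get_state();print(st['tcp_pos'],st['eef_rot'],st['contact_force'])
E
```

```text
[0.56737956 0.27858368 0.09466529] [-1.79999235e+02  1.81348308e-02 -1.76510598e+02] [-0.31374663  0.28711457  0.01143149]
```

View pics/e.png

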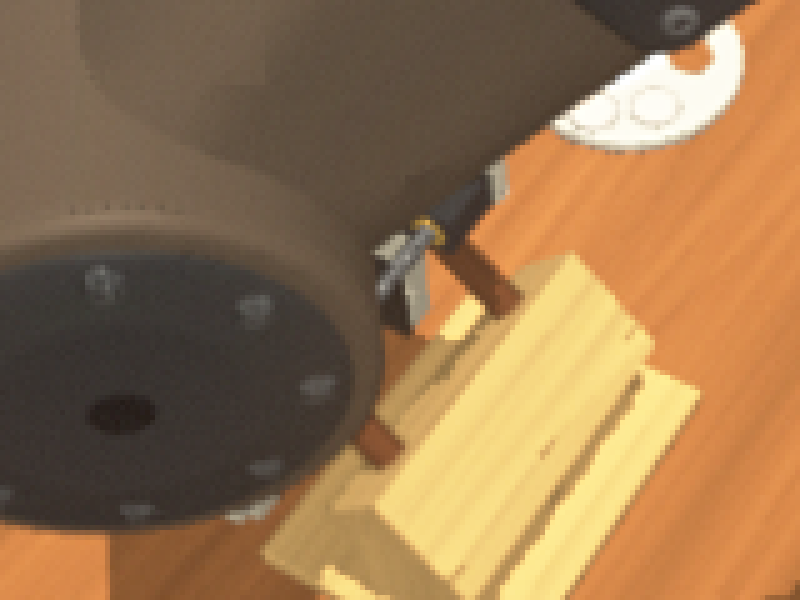

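The fingers straddle the handle near (380,440) and are not touching anything. Going down the last 15 mm.

Call:
drive_tool([
  {"hand": 0,"tx": 0,"ty": -0.002,"tz": -0.013,"turn": 0},
  {"hand": 0,"tx": 0,"ty": -0.002,"tz": -0.025,"turn": 0},
  {"hand": 0,"tx": 0,"ty": -0.002,"tz": -0.025,"turn": 0},
], grip_force=25)

```text
time_s: 7.75
tcp_pos: [0.5666, 0.2769, 0.0783]
eef_rot: [-180.0, -0.1, -176.5]
contact_force: [-0.0, 0.4, -0.3]
gripper_width: 0.0877
gripper_force: 0.0
```

Call:
drive_tool([
  {"hand": 1,"tx": 0,"ty": 0,"tz": 0,"turn": 0},
  {"hand": 1,"tx": 0,"ty": 0,"tz": 0,"turn": 0},
  {"hand": 1,"tx": 0,"ty": 0,"tz": 0,"turn": 0},
  {"hand": 1,"tx": 0,"ty": 0,"tz": 0,"turn": 0},
  {"hand": 1,"tx": 0,"ty": 0,"tz": 0,"turn": 0},
  {"hand": 1,"tx": 0,"ty": 0,"tz": 0,"turn": 0},
  {"hand": 1,"tx": 0,"ty": 0,"tz": 0,"turn": 0},
  {"hand": 1,"tx": 0,"ty": 0,"tz": 0,"turn": 0},
  {"hand": 1,"tx": 0,"ty": 0,"tz": 0,"turn": 0},
  {"hand": 1,"tx": 0,"ty": 0,"tz": 0,"turn": 0},
])

```text
time_s: 8.75
tcp_pos: [0.5671, 0.2771, 0.0792]
eef_rot: [-180.0, -0.0, -176.5]
contact_force: [0.2, -1.6, -0.3]
gripper_width: 0.0157
gripper_force: 25.0
```

Call:
drive_tool([
  {"hand": 1,"tx": 0,"ty": 0,"tz": 0,"turn": 0},
  {"hand": 1,"tx": 0,"ty": 0,"tz": 0,"turn": 0},
  {"hand": 1,"tx": 0,"ty": 0,"tz": 0,"turn": 0},
])

```text
time_s: 9.05
tcp_pos: [0.5671, 0.2771, 0.0792]
eef_rot: [-180.0, -0.0, -176.5]
contact_force: [-0.0, -1.5, 0.4]
gripper_width: 0.0155
gripper_force: 25.0
```

Call:
drive_tool([
  {"hand": 1,"tx": 0.008,"ty": 0.0005,"tz": 0.008,"turn": 0},
  {"hand": 1,"tx": 0.016,"ty": 0.001,"tz": 0.016,"turn": 0},
  {"hand": 1,"tx": 0.026,"ty": 0.0016,"tz": 0.026,"turn": 0},
  {"hand": 1,"tx": 0.036,"ty": 0.0022,"tz": 0.036,"turn": 0},
  {"hand": 1,"tx": 0.046,"ty": 0.0028,"tz": 0.046,"turn": 0},
  {"hand": 1,"tx": 0.056,"ty": 0.0034,"tz": 0.056,"turn": 0},
  {"hand": 1,"tx": 0.068,"ty": 0.0042,"tz": 0.068,"turn": 0},
  {"hand": 1,"tx": 0.08,"ty": 0.005,"tz": 0.08,"turn": 0},
  {"hand": 1,"tx": 0.088,"ty": 0.005,"tz": 0.1,"turn": 0},
  {"hand": 1,"tx": 0.088,"ty": 0.005,"tz": 0.14,"turn": 0},
])

```text
time_s: 10.05
tcp_pos: [0.6197, 0.2797, 0.1623]
eef_rot: [-179.9, -0.2, -176.5]
contact_force: [-0.7, -0.2, -1.2]
gripper_width: 0.0149
gripper_force: 25.0
```

Call:
drive_tool([
  {"hand": 1,"tx": 0,"ty": 0,"tz": 0.07,"turn": 0},
  {"hand": 1,"tx": 0,"ty": 0,"tz": 0.15,"turn": 0},
  {"hand": 1,"tx": 0,"ty": 0,"tz": 0.2,"turn": 0},
  {"hand": 1,"tx": 0,"ty": 0,"tz": 0.2,"turn": 0},
  {"hand": 1,"tx": 0,"ty": 0,"tz": 0.2,"turn": 0},
])

```text
time_s: 10.55
tcp_pos: [0.62, 0.2805, 0.2846]
eef_rot: [179.9, 0.1, -176.5]
contact_force: [-0.3, -0.0, -1.8]
gripper_width: 0.0152
gripper_force: 25.0
```

```bash
python3 - <<'E'
from h import *
S=cap('side'); s=S['frame'][...,::-1]
T=cap('top'); t=T['frame'][...,::-1]
cv2.imwrite('pics/f.png',np.hstack([cv2.resize(s[150:350,90:290],(400,400),interpolation=3),cv2.resize(t[80:280,90:290],(400,400),interpolation=3)]))
for n in('top','side'):
  for l in('brush','scraper'):
    for d in r.trace(l,n): print(n,l,d['score'],d['extent'])
st=r.get_state();print(st['tcp_pos'],st['gripper_width'],st['contact_force'])
E
```

```text
top brush 0.69 [111.9, 107.7, 145.9, 189.9]
top scraper 0.68 [185.3, 153.0, 201.3, 202.1]
top scraper 0.55 [258.7, 138.0, 304.2, 199.4]
side brush 0.7 [108.1, 165.5, 191.6, 247.8]
side scraper 0.97 [181.4, 224.2, 234.2, 272.4]
[0.61966203 0.28011213 0.28200768] 0.015215839393603306 [ 0.34712924  0.20206176 -0.68024205]
```

View pics/f.png

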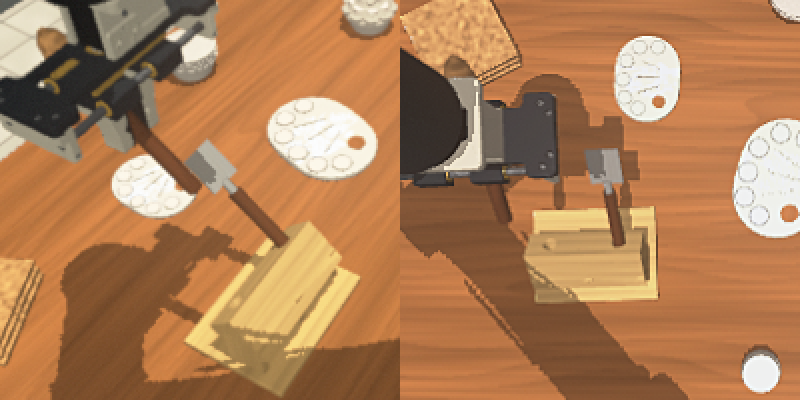

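Call:
drive_tool([
  {"hand": 1,"tx": 0.017,"ty": -0.733,"tz": 0,"turn": 0},
  {"hand": 1,"tx": 0.017,"ty": -0.733,"tz": 0,"turn": 0},
  {"hand": 1,"tx": 0.017,"ty": -0.733,"tz": 0,"turn": 0},
  {"hand": 1,"tx": 0.017,"ty": -0.733,"tz": 0,"turn": 0},
  {"hand": 1,"tx": 0.017,"ty": -0.733,"tz": 0,"turn": 0},
  {"hand": 1,"tx": 0.017,"ty": -0.733,"tz": 0,"turn": 0},
  {"hand": 1,"tx": 0.017,"ty": -0.733,"tz": 0,"turn": 0},
  {"hand": 1,"tx": 0.017,"ty": -0.733,"tz": 0,"turn": 0},
  {"hand": 1,"tx": 0.017,"ty": -0.733,"tz": 0,"turn": 0},
  {"hand": 1,"tx": 0.017,"ty": -0.733,"tz": 0,"turn": 0},
])

```text
time_s: 11.85
tcp_pos: [0.6294, -0.1641, 0.2822]
eef_rot: [-180.0, -0.1, -176.8]
contact_force: [0.6, 0.3, -0.8]
gripper_width: 0.0153
gripper_force: 25.0
```

```bash
python3 - <<'E'
from h import *
S=cap('side'); s=S['frame'][...,::-1]
T=cap('top'); t=T['frame'][...,::-1]
cv2.imwrite('pics/g.png',np.hstack([cv2.resize(s[80:280,200:400],(400,400),interpolation=3),cv2.resize(t[80:280,200:400],(400,400),interpolation=3)]))
st=r.get_state();print(st['tcp_pos'],st['eef_rot'],st['gripper_width'],st['contact_force'])
E
```

```text
[ 0.62975734 -0.16067005  0.2823214 ] [ 1.79992073e+02 -7.90884176e-02 -1.76637761e+02] 0.015268806390792233 [-0.11522818  0.52812485 -0.71011906]
```

View pics/g.png

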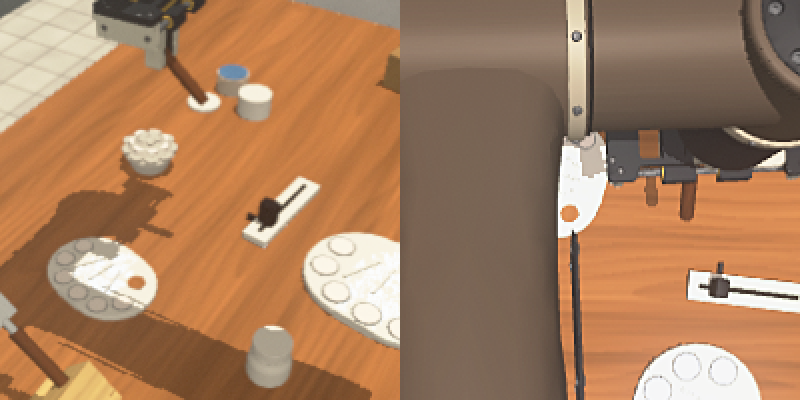

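Call:
drive_tool([
  {"hand": 1,"tx": 0,"ty": 0,"tz": -0.07,"turn": 0},
  {"hand": 1,"tx": 0,"ty": 0,"tz": -0.15,"turn": 0},
  {"hand": 1,"tx": 0,"ty": 0,"tz": -0.23,"turn": 0},
  {"hand": 1,"tx": 0,"ty": 0,"tz": -0.31,"turn": 0},
  {"hand": 1,"tx": 0,"ty": 0,"tz": -0.35,"turn": 0},
  {"hand": 1,"tx": 0,"ty": 0,"tz": -0.37,"turn": 0},
  {"hand": 1,"tx": 0,"ty": 0,"tz": -0.37,"turn": 0},
], grip_force=15)

```text
time_s: 12.65
tcp_pos: [0.6295, -0.1585, 0.0597]
eef_rot: [180.0, -0.2, -176.4]
contact_force: [-0.7, -0.4, -0.5]
gripper_width: 0.0156
gripper_force: 15.0
```

Call:
drive_tool([
  {"hand": 1,"tx": 0,"ty": 0,"tz": -0.018,"turn": 0},
  {"hand": 1,"tx": 0.004,"ty": 0,"tz": -0.025,"turn": 0},
  {"hand": 1,"tx": 0.008,"ty": 0,"tz": -0.032,"turn": 0},
  {"hand": 1,"tx": 0.012,"ty": 0,"tz": -0.039,"turn": 0},
  {"hand": 1,"tx": 0.016,"ty": 0,"tz": -0.046,"turn": 0},
  {"hand": 1,"tx": 0.02,"ty": 0,"tz": -0.053,"turn": 0},
])

```text
time_s: 13.25
tcp_pos: [0.6428, -0.1595, 0.0296]
eef_rot: [-180.0, 0.1, -176.5]
contact_force: [0.7, 0.2, 0.6]
gripper_width: 0.0152
gripper_force: 15.0
```

Call:
drive_tool([
  {"hand": 1,"tx": 0.003,"ty": 0,"tz": -0.009,"turn": 0},
  {"hand": 1,"tx": 0.006,"ty": 0,"tz": -0.018,"turn": 0},
  {"hand": 1,"tx": 0.008,"ty": 0,"tz": -0.027,"turn": 0},
  {"hand": 1,"tx": 0.01,"ty": 0,"tz": -0.036,"turn": 0},
  {"hand": 1,"tx": 0.01,"ty": 0,"tz": -0.04,"turn": 0},
  {"hand": 1,"tx": 0.01,"ty": 0,"tz": -0.04,"turn": 0},
  {"hand": 1,"tx": 0.01,"ty": 0,"tz": -0.04,"turn": 0},
])

```text
time_s: 13.95
tcp_pos: [0.6476, -0.1595, 0.0051]
eef_rot: [180.0, -0.1, -176.5]
contact_force: [0.5, -0.2, 0.2]
gripper_width: 0.0152
gripper_force: 15.0
```

Call:
drive_tool([
  {"hand": 1,"tx": 0,"ty": 0,"tz": 0.03,"turn": 0},
  {"hand": 1,"tx": 0,"ty": 0,"tz": 0.08,"turn": 0},
  {"hand": 1,"tx": 0,"ty": 0,"tz": 0.15,"turn": 0},
  {"hand": 1,"tx": 0,"ty": 0,"tz": 0.22,"turn": 0},
  {"hand": 1,"tx": 0,"ty": 0,"tz": 0.28,"turn": 0},
  {"hand": 1,"tx": 0,"ty": 0,"tz": 0.34,"turn": 0},
  {"hand": 1,"tx": 0,"ty": 0,"tz": 0.35,"turn": 0},
  {"hand": 1,"tx": 0,"ty": 0,"tz": 0.35,"turn": 0},
], grip_force=35)

```text
time_s: 14.75
tcp_pos: [0.6486, -0.1594, 0.2173]
eef_rot: [180.0, 0.2, -176.5]
contact_force: [-0.6, -0.1, -1.7]
gripper_width: 0.0148
gripper_force: 35.0
```

```bash
python3 - <<'E'
from h import *
S=cap('side'); s=S['frame'][...,::-1]
T=cap('top'); t=T['frame'][...,::-1]
cv2.imwrite('pics/h.png',np.hstack([cv2.resize(s[80:280,200:400],(400,400),interpolation=3),cv2.resize(t[80:280,200:400],(400,400),interpolation=3)]))
for n in('top','side'):
    for d in r.trace('brush',n): print(n,d['score'],d['extent'])
st=r.get_state();print(st['tcp_pos'],st['eef_rot'],st['gripper_width'],st['contact_force'])
E
```

```text
top 0.72 [338.0, 162.0, 344.4, 189.5]
side 0.66 [238.3, 111.7, 302.4, 138.1]
[ 0.64719428 -0.15934696  0.2135312 ] [ 1.79973034e+02 -1.65546557e-01 -1.76511486e+02] 0.01476175428162887 [-0.17975313 -0.75861833 -0.48356242]
```

View pics/h.png

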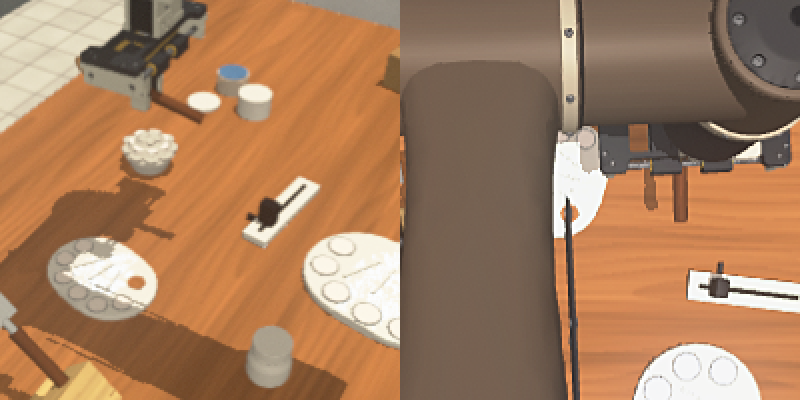

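Call:
drive_tool([
  {"hand": 1,"tx": -0.04,"ty": 0.05,"tz": 0,"turn": 0},
  {"hand": 1,"tx": -0.09,"ty": 0.1,"tz": 0,"turn": 0},
  {"hand": 1,"tx": -0.14,"ty": 0.16,"tz": 0,"turn": 0},
  {"hand": 1,"tx": -0.172,"ty": 0.211,"tz": 0,"turn": 0},
  {"hand": 1,"tx": -0.172,"ty": 0.211,"tz": 0,"turn": 0},
  {"hand": 1,"tx": -0.172,"ty": 0.211,"tz": 0,"turn": 0},
  {"hand": 1,"tx": -0.172,"ty": 0.211,"tz": 0,"turn": 0},
  {"hand": 1,"tx": -0.172,"ty": 0.211,"tz": 0,"turn": 0},
])

```text
time_s: 15.75
tcp_pos: [0.5452, -0.0336, 0.2147]
eef_rot: [-180.0, -0.1, -176.6]
contact_force: [0.1, -0.2, -0.8]
gripper_width: 0.015
gripper_force: 35.0
```

```bash
python3 - <<'E'
from h import *
S=cap('side'); s=S['frame'][...,::-1]
T=cap('top'); t=T['frame'][...,::-1]
for n in('top','side'):
    for d in r.trace('brush',n): print(n,d['score'],d['extent'])
st=r.get_state();p=st['tcp_pos'];print(p,st['eef_rot'],st['gripper_width'],st['contact_force'])
a=np.radians(3.5);g=p+[0,0,.009]
s=s.copy();t=t.copy()
for th,col in((0,(0,255,0)),(8,(255,0,0)),(-8,(0,0,255))):
    k=np.radians(th);D=np.array([np.cos(a)*np.cos(k),np.sin(a)*np.cos(k),np.sin(k)])
    P=[g-73*D/1000,g+99*D/1000,g+122*D/1000]
    q=proj(S,P); print(th,q.round(1).tolist(),'top',proj(T,P).round(1).tolist())
    if 1: cv2.circle(s,tuple(int(v) for v in q[0].round()),0,col,-1);cv2.circle(s,tuple(int(v) for v in q[2].round()),0,col,-1)
c=int(q[0][0]),int(q[0][1]); y0=max(0,c[1]-90);x0=max(0,c[0]-130)
cv2.imwrite('pics/i.png',cv2.resize(s[y0:y0+120,x0:x0+160],(800,600),interpolation=0)); print(x0,y0)
E
```

```text
top 0.67 [283.3, 219.5, 289.3, 236.0]
side 0.56 [240.8, 142.7, 315.4, 181.9]
[ 0.54508594 -0.03343683  0.21501286] [-1.79990480e+02 -3.63765662e-02 -1.76561744e+02] 0.014946565138025308 [-0.05119694  0.1235082  -0.08602268]
0 [[311.4, 176.0], [246.5, 154.6], [238.4, 152.0]] top [[285.1, 230.6], [281.6, 154.8], [281.1, 144.7]]
8 [[310.8, 179.3], [246.6, 150.1], [238.4, 146.4]] top [[285.0, 230.2], [281.7, 154.2], [281.2, 143.7]]
-8 [[311.4, 172.4], [247.1, 159.4], [239.3, 157.8]] top [[285.2, 230.4], [281.5, 156.3], [281.0, 146.7]]
181 82
```

View pics/i.png

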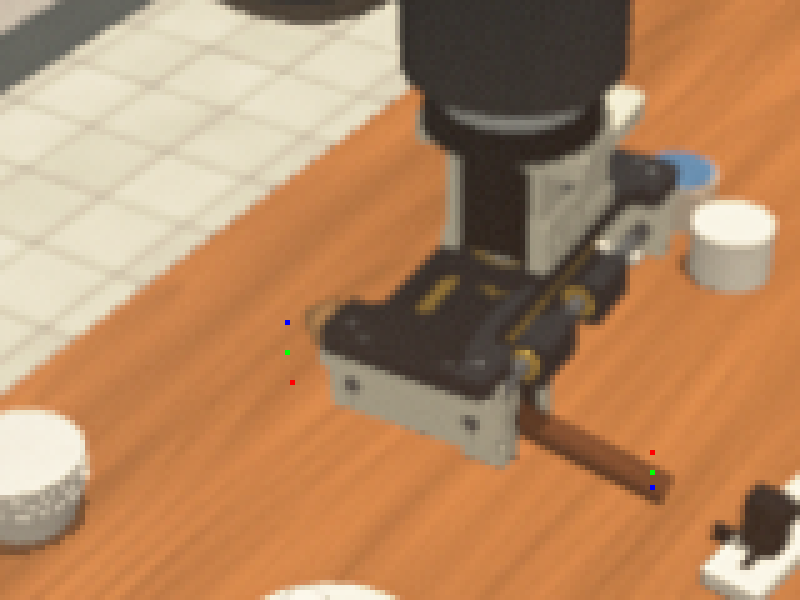

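Foot at (660,487) and bristles at (320,315): the tilt is still about 9 degrees, bristles up, which is too near the limit. I'll press the foot on the palette edge (10 mm high) to take out the rest, with the bristles pointing to -y, clear of the flower.

Call:
drive_tool([
  {"hand": 1,"tx": 0.145,"ty": -0.187,"tz": 0,"turn": -0.09},
  {"hand": 1,"tx": 0.145,"ty": -0.187,"tz": 0,"turn": -0.18},
  {"hand": 1,"tx": 0.145,"ty": -0.187,"tz": 0,"turn": -0.27},
  {"hand": 1,"tx": 0.145,"ty": -0.187,"tz": 0,"turn": -0.36},
  {"hand": 1,"tx": 0.145,"ty": -0.187,"tz": 0,"turn": -0.45},
  {"hand": 1,"tx": 0.145,"ty": -0.187,"tz": 0,"turn": -0.54},
  {"hand": 1,"tx": 0.145,"ty": -0.187,"tz": 0,"turn": -0.63},
  {"hand": 1,"tx": 0.145,"ty": -0.187,"tz": 0,"turn": -0.72},
  {"hand": 1,"tx": 0.145,"ty": -0.187,"tz": 0,"turn": -0.81},
  {"hand": 1,"tx": 0.145,"ty": -0.187,"tz": 0,"turn": -0.9},
])

```text
time_s: 16.95
tcp_pos: [0.6319, -0.1455, 0.2151]
eef_rot: [-180.0, -0.0, 102.1]
contact_force: [-0.5, 0.5, -0.7]
gripper_width: 0.0149
gripper_force: 35.0
```

Call:
drive_tool([
  {"hand": 1,"tx": 0,"ty": 0,"tz": 0,"turn": -0.044},
  {"hand": 1,"tx": 0,"ty": 0,"tz": 0,"turn": -0.044},
  {"hand": 1,"tx": 0,"ty": 0,"tz": 0,"turn": -0.044},
])

```text
time_s: 17.25
tcp_pos: [0.6322, -0.1527, 0.215]
eef_rot: [179.9, -0.7, 99.3]
contact_force: [-0.0, -0.8, -1.3]
gripper_width: 0.0148
gripper_force: 35.0
```

```bash
python3 - <<'E'
from h import *
S=cap('side'); s=S['frame'][...,::-1]
T=cap('top')
for n in('top','side'):
    for d in r.trace('brush',n): print(n,d['score'],d['extent'])
    for d in r.trace('flower',n)[:1]: 
        v,u=np.nonzero(d['pixels']); print('flower',d['score'],d['extent'],onz(T if n=='top' else S,[(u.mean(),v.mean())],.035))
st=r.get_state();p=st['tcp_pos'];print(p,st['eef_rot'],st['joints'].round(1))
cv2.imwrite('pics/j.png',cv2.resize(s[90:210,230:390],(800,600),interpolation=3))
g=p+[0,0,.015]; a=np.radians(st['eef_rot'][2]+180)
for th in(0,5,10,15):
    k=np.radians(th);D=np.array([np.cos(a)*np.cos(k),np.sin(a)*np.cos(k),np.sin(k)])
    q=proj(S,[g-76*D/1000,g+119*D/1000]); print(th,q.round(1).tolist())
E
```

```text
top 0.75 [301.6, 159.9, 329.6, 169.5]
top 0.3 [151.7, 184.0, 196.2, 229.3]
flower 0.46 [151.1, 181.9, 195.9, 231.0] [[0.5305903  0.26462877 0.035     ]]
side 0.45 [262.4, 126.8, 278.7, 149.7]
flower 0.93 [258.0, 143.2, 287.4, 164.4] [[ 0.71844824 -0.28065624  0.035     ]]
[ 0.63229721 -0.15208724  0.21526821] [179.91080432  -0.71325052  99.29918089] [   3.2   18.8   -3.1   -0.8  -68.1 -173.6]
0 [[265.9, 145.5], [293.4, 109.0]]
5 [[266.0, 147.7], [293.5, 105.8]]
10 [[266.1, 149.7], [293.4, 102.7]]
15 [[266.4, 151.5], [293.3, 99.7]]
```

View pics/j.png

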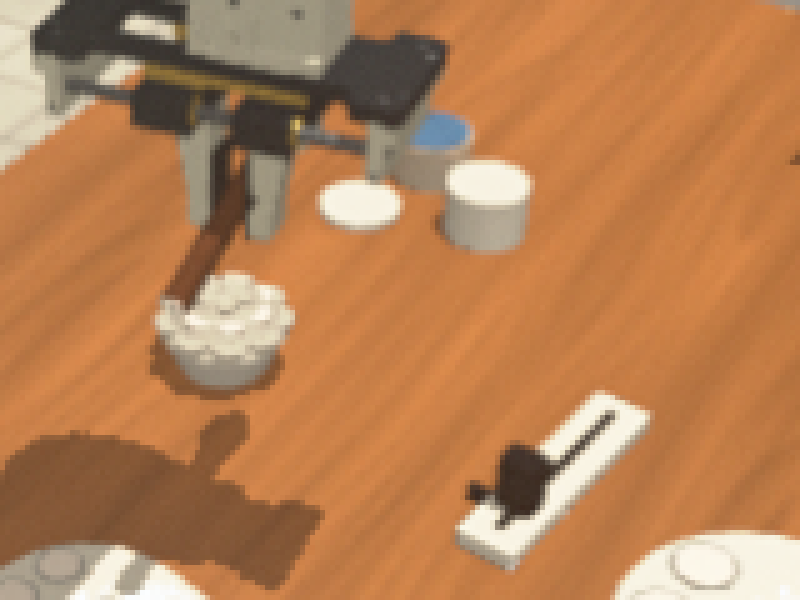

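Joint 6 is at its limit, so I'll turn back a little.

Call:
drive_tool([
  {"hand": 1,"tx": -0.01,"ty": 0.01,"tz": 0,"turn": 0.04},
  {"hand": 1,"tx": -0.01,"ty": 0.01,"tz": 0,"turn": 0.08},
  {"hand": 1,"tx": -0.01,"ty": 0.01,"tz": 0,"turn": 0.08},
  {"hand": 1,"tx": -0.01,"ty": 0.01,"tz": 0,"turn": 0.08},
])

```text
time_s: 17.95
tcp_pos: [0.6264, -0.1462, 0.2153]
eef_rot: [179.9, -0.7, 106.4]
contact_force: [0.1, -0.1, -0.4]
gripper_width: 0.0147
gripper_force: 35.0
```

```bash
python3 - <<'E'
from h import *
st=r.get_state();p=st['tcp_pos'];print(p,st['eef_rot'],st['joints'].round(1))
a=np.radians(st['eef_rot'][2]+180);D=np.array([np.cos(a),np.sin(a),0])
print('foot',p-.076*D,'end',p+.119*D)
S=cap('side');m=[d for d in r.trace('brush','side')]; print([(d['score'],d['extent']) for d in m])
for th in(5,10,15):
    k=np.radians(th);E=D*np.cos(k)+[0,0,np.sin(k)]
    print(th,proj(S,[p+[0,0,.015]-.076*E]))
E
```

```text
[ 0.62635141 -0.14619068  0.21530155] [179.90657236  -0.7139351  106.38764517] [   3.8   18.1   -4.    -0.8  -67.9 -167.1]
foot [ 0.60490918 -0.0732782   0.21530155] end [ 0.65992542 -0.26035629  0.21530155]
[(0.68, [267.0, 125.5, 280.5, 153.9])]
5 [[270.28030319 150.26861116]]
10 [[270.39522269 152.26445496]]
15 [[270.57128462 154.07595822]]
```

Call:
drive_tool([
  {"hand": 1,"tx": 0,"ty": 0.017,"tz": -0.06,"turn": 0},
  {"hand": 1,"tx": 0,"ty": 0.017,"tz": -0.14,"turn": 0},
  {"hand": 1,"tx": 0,"ty": 0.017,"tz": -0.21,"turn": 0},
  {"hand": 1,"tx": 0,"ty": 0.017,"tz": -0.27,"turn": 0},
  {"hand": 1,"tx": 0,"ty": 0.017,"tz": -0.3,"turn": 0},
  {"hand": 1,"tx": 0,"ty": 0.017,"tz": -0.31,"turn": 0},
  {"hand": 1,"tx": 0,"ty": 0.017,"tz": -0.31,"turn": 0},
  {"hand": 1,"tx": 0,"ty": 0.017,"tz": -0.31,"turn": 0},
], grip_force=15)

```text
time_s: 18.85
tcp_pos: [0.6273, -0.1362, 0.0306]
eef_rot: [179.8, -0.7, 106.5]
contact_force: [0.1, 0.0, 1.0]
gripper_width: 0.0156
gripper_force: 15.0
```

Call:
drive_tool([
  {"hand": 1,"tx": 0,"ty": 0,"tz": -0.01,"turn": 0},
  {"hand": 1,"tx": 0,"ty": 0,"tz": -0.02,"turn": 0},
  {"hand": 1,"tx": 0,"ty": 0,"tz": -0.028,"turn": 0},
  {"hand": 1,"tx": 0,"ty": 0,"tz": -0.036,"turn": 0},
  {"hand": 1,"tx": 0,"ty": 0,"tz": -0.041,"turn": 0},
  {"hand": 1,"tx": 0,"ty": 0,"tz": -0.041,"turn": 0},
  {"hand": 1,"tx": 0,"ty": 0,"tz": -0.041,"turn": 0},
])

```text
time_s: 19.55
tcp_pos: [0.6262, -0.136, 0.0045]
eef_rot: [179.9, -0.7, 106.5]
contact_force: [-0.2, 0.5, -0.8]
gripper_width: 0.0155
gripper_force: 15.0
```

Call:
drive_tool([
  {"hand": 1,"tx": 0,"ty": 0,"tz": 0.03,"turn": 0},
  {"hand": 1,"tx": 0,"ty": 0,"tz": 0.09,"turn": 0},
  {"hand": 1,"tx": 0,"ty": 0,"tz": 0.16,"turn": 0},
  {"hand": 1,"tx": 0,"ty": 0,"tz": 0.23,"turn": 0.05},
  {"hand": 1,"tx": 0,"ty": 0,"tz": 0.3,"turn": 0.13},
  {"hand": 1,"tx": 0,"ty": 0,"tz": 0.35,"turn": 0.22},
  {"hand": 1,"tx": 0,"ty": 0,"tz": 0.36,"turn": 0.31},
  {"hand": 1,"tx": 0,"ty": 0,"tz": 0.36,"turn": 0.4},
  {"hand": 1,"tx": 0,"ty": 0,"tz": 0.36,"turn": 0.4},
], grip_force=35)

```text
time_s: 20.45
tcp_pos: [0.6261, -0.1359, 0.2211]
eef_rot: [179.9, -0.7, 142.6]
contact_force: [-0.3, -0.3, -0.6]
gripper_width: 0.015
gripper_force: 35.0
```

Call:
drive_tool([
  {"hand": 1,"tx": -0.132,"ty": 0.172,"tz": 0,"turn": 0.09},
  {"hand": 1,"tx": -0.132,"ty": 0.172,"tz": 0,"turn": 0.18},
  {"hand": 1,"tx": -0.132,"ty": 0.172,"tz": 0,"turn": 0.27},
  {"hand": 1,"tx": -0.132,"ty": 0.172,"tz": 0,"turn": 0.36},
  {"hand": 1,"tx": -0.132,"ty": 0.172,"tz": 0,"turn": 0.43},
  {"hand": 1,"tx": -0.132,"ty": 0.172,"tz": 0,"turn": 0.43},
  {"hand": 1,"tx": -0.132,"ty": 0.172,"tz": 0,"turn": 0.43},
  {"hand": 1,"tx": -0.132,"ty": 0.172,"tz": 0,"turn": 0.43},
])

```text
time_s: 21.25
tcp_pos: [0.547, -0.0331, 0.2204]
eef_rot: [179.9, -0.7, -179.1]
contact_force: [0.7, 0.5, 0.2]
gripper_width: 0.0149
gripper_force: 35.0
```

```bash
python3 - <<'E'
from h import *
S=cap('side'); s=S['frame'][...,::-1]; T=cap('top')
st=r.get_state();p=st['tcp_pos'];print(p,st['eef_rot'],st['joints'].round(1),st['contact_force'])
a=np.radians(st['eef_rot'][2]+180);D=np.array([np.cos(a),np.sin(a),0])
m=r.trace('brush','side')+r.trace('brush','top'); print([(d['score'],d['extent']) for d in m])
def q(th,k,n):
    k=np.radians(th);E=D*np.cos(k)+[0,0,np.sin(k)]; g=p+[0,0,.015]
    return proj(n,[g-.076*E,g+.119*E]).round(1).tolist()
for th in(-5,0,5,10): print(th,q(th,0,S),'top',q(th,0,T))
for n in('top','side'):
    d=r.trace('flower',n); print([(x['score'],x['extent']) for x in d])
cv2.imwrite('pics/k.png',cv2.resize(s[80:200,200:360],(800,600),interpolation=3))
E
```

```text
[ 0.54706069 -0.0331431   0.22042849] [ 179.91910231   -0.7422505  -178.97971545] [  16.8    9.3  -15.3   -0.3  -66.1 -105.7] [ 0.0589907   0.12044135 -0.84499432]
[(0.69, [284.2, 162.8, 314.1, 177.5])]
-5 [[311.6, 170.6], [240.0, 150.8]] top [[283.8, 231.1], [283.3, 145.2]]
0 [[311.5, 173.0], [239.6, 147.2]] top [[283.7, 231.2], [283.4, 144.1]]
5 [[311.2, 175.3], [239.5, 143.7]] top [[283.7, 231.0], [283.5, 143.4]]
10 [[310.7, 177.4], [239.7, 140.3]] top [[283.6, 230.6], [283.6, 143.0]]
[(0.78, [360.7, 119.2, 392.9, 151.8])]
[]
```

View pics/k.png

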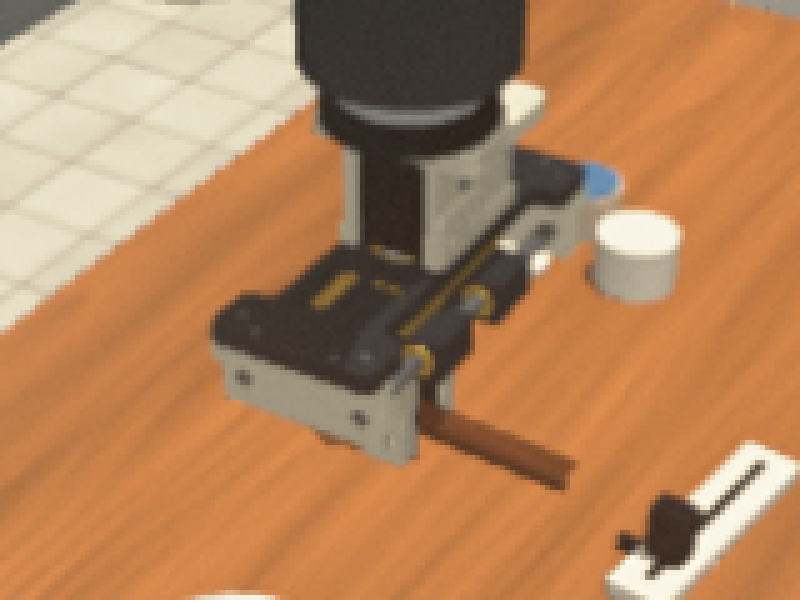

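The picture shows the handle from (425,418) to (565,474), which puts the brush about 2.5 degrees from level. The bristles are worked out to be at about (0.641, -0.031), over the palette centre.

Call:
drive_tool([
  {"hand": 1,"tx": 0,"ty": 0,"tz": 0,"turn": 0},
  {"hand": 1,"tx": 0,"ty": 0,"tz": 0,"turn": 0},
  {"hand": 1,"tx": 0,"ty": 0,"tz": 0,"turn": 0},
  {"hand": 1,"tx": 0,"ty": 0,"tz": 0,"turn": 0},
])

```text
time_s: 21.95
tcp_pos: [0.5471, -0.0329, 0.2207]
eef_rot: [179.9, -0.7, -178.8]
contact_force: [-0.3, 1.0, -0.3]
gripper_width: 0.0149
gripper_force: 35.0
```

```bash
python3 -c "
from plant import r
print(r.get_state()['tcp_pos'],r.close_job())"
```

```text
the job is handed in; nothing more can be done
[ 0.5470773  -0.03287014  0.22066671] None
```

I handed the job in at about 22 s with the dimmer grip measured within 1 mm of the pointer and the brush held about 2.5° from level, bristles about 0.24 m above the palette's centre; no verdict came back, and I viewed 11 pictures, one over the limit of 10.

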